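# Fit the crank to the hand mill

### The arm

A 6-joint arm with a two-finger parallel gripper is mounted at the origin on a cart in front of the work surface, level with it; the furniture and walls round the work are solid. World frame = base frame: x ahead of the robot, y to its left, z up, the work surface at z = 0. Lengths are in m, angles in rad, forces in N, time in s.
With the tool pointing down it reaches from about 0.325 to 0.9 m from the base axis. Payload 6.1 kg.
Tool frame: the origin (TCP) lies midway between the tips of the shut fingers; the grasp point (between the pads) lies 19 mm behind it; z points along the fingers, y is the line along which they close (so a half turn about z gives the same grasp; the last joint's range is limited). The gripper opens to 85 mm and grips with 20 to 120 N. Pads are 22 mm wide; open, the fingers measure 114 mm over their backs; the gripper's body (76 mm by 85 mm) begins 54 mm behind the grasp point. The pads swing forward as they close: fully open they stand 13 mm farther back than shut.
Start: joints at [-1.453, 0.22, 1.526, -0, 1.395, -0.126], TCP at [0.151, -0.607, 0.231] pointing down, gripper open.
Joint ranges: [-2.98, 2.98], [-0.91, 2.08], [0.09, 2.57], [-1.24, 4.39], [0.2, 2.65], [-2.68, 2.68]. Speed limits (rad/s): [2.57, 2.57, 3.01, 3.14, 3.14, 3.14].

### API

Orientations are given as [roll, pitch, yaw] about the fixed x, y, z axes, in that order (R = Rz(yaw) Ry(pitch) Rx(roll)).
In Python, from plant import movep, move_l, set_joints, gripper_to, hold, inverse_kinematics, observe, get_image, get_calibration, Unreachable, job_done gives the robot as it stands. Calls block until the motion is done:
- movep(position, orientation): joint-space move of the TCP to a pose.
- move_l(position, feed=0.15, rotation=None, max_force=None): straight line of the TCP; rotation=None keeps the orientation; feed is the mean speed in m/s. With max_force (N) it stops when the force on the tool has changed by that much, and returns True; else False.
- set_joints(angles): joint-space move.
- gripper_to(opening, f_grip=None): finger opening in m; f_grip is the grip in N (None keeps the last); returns when the fingers have stopped.
- hold(seconds).
- inverse_kinematics(position, orientation): joint angles nearest the present ones, or None.
- observe(): the state.
- get_image(name): name is "side" or "top" or "wrist"; returns (picture, depth): 420x560x3 uint8, red, green, blue; 420x560 float32, m along the optical axis (not along the pixel's ray), 0 where there is no reading.
- get_calibration(name): a dict with "intrinsics" (3x3 intrinsics, pixels), "dist_coeffs" ([k1, k2, p1, p2, k3] as OpenCV has them; the pictures are not rectified), "world_from_camera" (4x4, takes a point from camera to world coordinates). Camera axes: x right, y down, z forward; pixel columns grow to the right and rows downward; lengths in m; the calibration is good to about 2 mm. A picture is of the moment at which its call begins: read the wrist's pose just before it. get_calibration takes no time and is no camera call; for the wrist camera it gives the pose at the moment of the call.
A pose or a line that the arm cannot do raises Unreachable and nothing moves.
- job_done(): hands the job in; it is judged then, once.
The state is a dict: "time_s": time; "q": joint angles; "joint_velocities": joint speeds; "joint_torque": joint torques, N m; "eef_pos": TCP position; "tcp_rot": TCP orientation; "ft_force": force on the tool from outside, world axes, zero at the start; "torque": the same for the moment, N m; "opening": finger opening in m; "grasp_force": force on a finger pad.
Only numpy, scipy, OpenCV 4.12 (cv2) and the standard library are available. Lean on these libraries where they do the work, as an engineer would, in place of code of your own. Each camera call takes 0.05 s, during which the arm holds its last target. There are 200 camera calls.

### The job

Fit the loose crank onto the toothed spindle on top of the hand mill: turn it until its socket meshes with the spindle's teeth and push it fully home without forcing it. Then, with the crank seated, turn it a quarter turn clockwise (seen from above) to check that it drives the spindle, and leave it seated. Leave the jar, mug, shaker and spoon alone.

Things in the scene. Friction and masses are not known exactly. Their poses are not given: they have to be found in the camera images.
- mill: Hand mill, a round steel body 82 mm across on a black rubber suction foot 100 mm across with a small black release tab, stuck fast to the worktop; its flat top is 82 mm high, with the spindle on it. Origin: centre of the underside, z up; the tab points along its -x.
- spindle_seat (a point): On the spindle's axis at the top of its flange (52 mm across), 87 mm above the worktop: the crank's underside rests here when home. Turns with the spindle, z up. On the flange stand four teeth: two crossed bars 32 mm long, 8 wide, 12 high, along this frame's x and y. A round pilot, 13 mm across with tapered tip, rises to 18 mm and centres the crank before the teeth meet.
- spindle (a joint): Angle of the spindle in the mill, rad; grows clockwise seen from above. Starts between -0.3 and 0.3. Stiff to turn (about 0.2 N m), stays where it is left.
- crank: Loose crank, 0.12 to 0.25 kg. Origin: centre of the underside of its round socket (50 mm across, 26 high); z up. The socket is open below, 22 mm deep: a cross-shaped recess, slots 11 mm wide along the crank's x and y, so it meshes in any of four positions a quarter turn apart, with about 5 degrees of play either way; out of mesh it rests on the tooth tops 12 mm above home.
- crank_grip (a point): In the crank's black grip block, on its axis, 50 mm above the origin; axes as the crank's. The block, above the socket, is 36 mm (x) by 26 mm (y) and reaches from 26 to 68 mm above the origin: grip it across y.
- crank_knob (a point): In the small black upright knob (18 mm across) at the end of the crank's arm, 95 mm along +x from the axis, 60 mm above the origin; the knob's top is 72 mm above it. The flat steel arm, 14 mm wide, runs 37 to 43 mm above the origin.
- coffee_jar: Jar with a lid, 74 mm across, 92 mm high; stands near the work, to be left alone. Origin: centre of its underside.
- mug: Mug with handle, 100 mm high; to be left alone. Origin: centre of its underside.
- shaker: Salt shaker, 44 mm across, 90 mm high; to be left alone. Origin: centre of its underside.
- small_spoon: Metal teaspoon 132 mm long, 9 mm high, lying on the worktop; to be left alone. Origin: centre of its underside.
There are look-alikes about, which are no part of the job. What is shaped like the crank but blue is not meant.

How it is judged:
On the way, in this order (a step that is already met when the one before it is completed fails the run):
1. the crank is meshed and fully home on the spindle (z of crank in the frame of spindle_seat below 0.003 m and horizontal distance between crank and spindle_seat below 0.005 m and angle between crank's own z axis and vertical below 0.08 rad), for 0.2 s.
2. the seated crank has turned the spindle clockwise past 0.9 rad (value of joint spindle above 0.9 rad and z of crank in the frame of spindle_seat below 0.004 m and horizontal distance between crank and spindle_seat below 0.005 m), for 0.1 s.
At the end, for the whole second after the job is handed in: The crank sits on the mill's spindle with its teeth meshed: underside within 3 mm of the flange, within 5 mm of the axis, upright within 0.08 rad, at rest; the spindle stands past 0.9 rad clockwise (all of step 1 and value of joint spindle above 0.9 rad and linear speed of crank below 0.02 m/s); the robot touches nothing.
It fails at once if the crank is forced onto the mill with more than 60 N (contact force between crank and mill above 60 N).
It fails at once if the jar, mug, shaker or spoon is moved by more than 3 cm or knocked over (distance of any of coffee_jar, mug, shaker, small_spoon from where it was at the start of the episode above 0.03 m or angle between any of coffee_jar, mug, shaker's own z axis and vertical above 0.5 rad).
It also fails if it takes over 42 s, if anything falls off the work surface, if the arm or the gripper's body presses on something with over 40 N, if the wrist force passes 120 N, or if a joint passes its speed limit or range.

## Working session

There is one attempt and no reset: what is moved stays moved. The work goes in short steps, each a Python script; the robot and the scene stay as the last script left them, time stands still between calls to the robot, and variables do not carry over. Pictures are saved under pics/ and viewed, at most 10 in all, crops included, and the job is handed in when it is done.

```bash
mkdir -p pics; ls; python3 - <<'E'
from plant import *
import cv2,numpy as np
for n in("top","side"):
    p,d=get_image(n); cv2.imwrite(f"pics/{n}0.png",p[:,:,::-1]); np.savez(f"{n}0.npz",p=p,d=d)
    c=get_calibration(n); print(n,c)
print(observe()['time_s'])
E
```

```text
pics
top {'intrinsics': array([[380.40202304,   0.        , 276.59763204],
       [  0.        , 380.40202304, 210.67701518],
       [  0.        ,   0.        ,   1.        ]]), 'dist_coeffs': array([-0.03430871,  0.        ,  0.        ,  0.        ,  0.        ]), 'world_from_camera': array([[-0.00432054, -0.9865222 ,  0.16357043,  0.39968571],
       [-0.99998716,  0.00469572,  0.00190709, -0.07758422],
       [-0.00264947, -0.16356009, -0.98652982,  0.96114614],
       [ 0.        ,  0.        ,  0.        ,  1.        ]])}
side {'intrinsics': array([[512.45541466,   0.        , 278.82505143],
       [  0.        , 512.45541466, 220.56390637],
       [  0.        ,   0.        ,   1.        ]]), 'dist_coeffs': array([-0.10230027,  0.        ,  0.        ,  0.        ,  0.        ]), 'world_from_camera': array([[ 0.69591515, -0.2969892 ,  0.65383447, -0.39226385],
       [-0.71786395, -0.26319909,  0.64451345, -1.00084514],
       [-0.0193249 , -0.91789087, -0.39636208,  0.66189882],
       [ 0.        ,  0.        ,  0.        ,  1.        ]])}
0.1
```

View pics/top0.png

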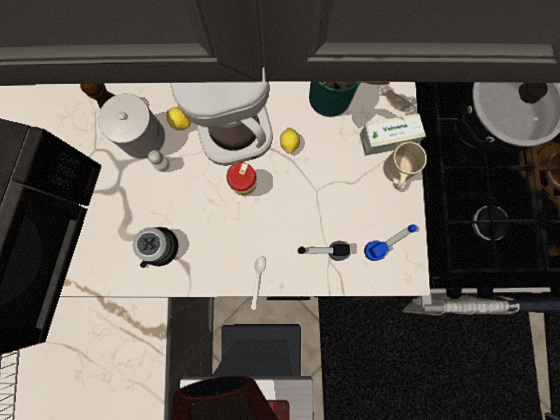

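View pics/side0.png

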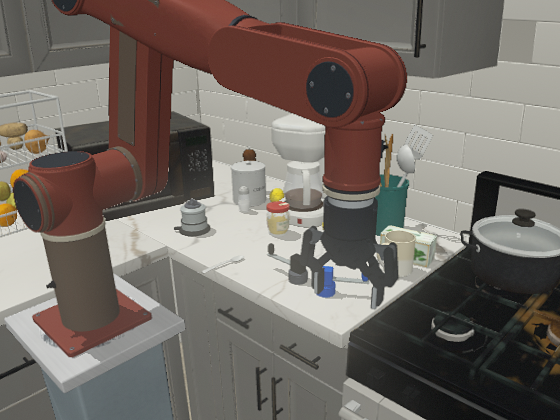

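The top view shows the mill with its cross at about (150,243) and its tab at about (143,263). The black crank stands upright with its block at about (342,250) and knob at (301,250), so its arm points along +y. The blue decoy is at (376,250) and the spoon at (259,275).

```bash
cat > h.py <<'E'
from plant import *
import cv2,numpy as np
def cloud(d,c):
    K,D,T=c["intrinsics"],c["dist_coeffs"],c["world_from_camera"]
    h,w=d.shape; g=np.stack(np.meshgrid(np.arange(w),np.arange(h)),-1).reshape(-1,1,2).astype(float)
    n=cv2.undistortPoints(g,K,D).reshape(h,w,2)
    P=np.dstack([n*d[...,None],d])
    return P@T[:3,:3].T+T[:3,3]
E
python3 - <<'E'
from h import *
z=np.load("top0.npz");p,d=z['p'],z['d'];W=cloud(d,get_calibration("top"))
for (u,v) in [(215,275),(300,200),(148,243),(142,263),(301,250),(320,251),(343,250),(376,250)]: print(u,v,W[v,u].round(4),p[v,u])
dark=(p.max(2)<70)
box=np.zeros(d.shape,bool);box[235:270,292:358]=1
Z=W[...,2]
for n,lo,hi in(("block",.06,.08),("arm",.034,.05)):
    m=box&(Z>lo)&(Z<hi); q=W[m]; print(n,m.sum(),q.mean(0).round(4),q.min(0).round(4),q.max(0).round(4))
m=np.zeros(d.shape,bool);m[220:270,125:185]=1
for lo,hi in((.078,.084),(.084,.092),(.094,.101),(.101,.108)):
    q=W[m&(Z>lo)&(Z<hi)]; print(lo,len(q),*( [q.mean(0).round(4),q.min(0).round(4),q.max(0).round(4)] if len(q) else []))
a=cv2.resize(p[220:275,120:190],None,fx=8,fy=8,interpolation=2)
b=cv2.resize(p[232:272,290:360],None,fx=8,fy=8,interpolation=2)[:,:,:]
a=cv2.resize(a,(400,314));b=cv2.resize(b,(400,229))
cv2.imwrite("pics/crop0.png",np.vstack([a,b])[:,:,::-1])
E
```

```text
215 275 [0.397  0.0784 0.0021] [222 215 199]
300 200 [ 0.5869 -0.1362 -0.0015] [225 218 207]
148 243 [0.4693 0.2166 0.1007] [29 29 32]
142 263 [0.4266 0.2583 0.0158] [11 12 13]
301 250 [ 0.454  -0.1323  0.0716] [24 18 21]
320 251 [ 0.4531 -0.1798  0.0431] [176 177 166]
343 250 [ 0.4536 -0.2308  0.0689] [21 22 21]
376 250 [ 0.4533 -0.3088  0.0667] [ 31  80 190]
block 216 [ 0.4559 -0.2076  0.0677] [ 0.4443 -0.2459  0.0602] [ 0.4681 -0.1256  0.0742]
arm 187 [ 0.4552 -0.1803  0.0427] [ 0.4431 -0.2406  0.0371] [ 0.4675 -0.1244  0.0494]
0.078 360 [0.4676 0.2191 0.0808] [0.4317 0.1861 0.078 ] [0.5063 0.2595 0.084 ]
0.084 307 [0.4697 0.221  0.0873] [0.4406 0.1914 0.084 ] [0.4984 0.2527 0.092 ]
0.094 68 [0.4681 0.2207 0.0985] [0.4558 0.208  0.0943] [0.4833 0.233  0.1008]
0.101 30 [0.4705 0.2208 0.1031] [0.4601 0.2122 0.1011] [0.4806 0.2321 0.1073]
```

View pics/crop0.png

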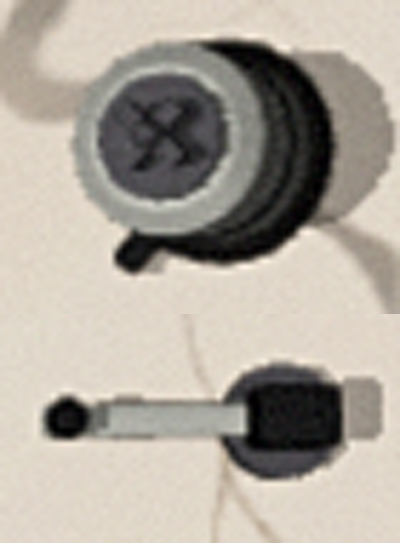

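```bash
python3 - <<'E'
from h import *
o=observe();c=get_calibration("wrist");print(o['eef_pos'],o['tcp_rot'],o['opening']);print(c)
from scipy.spatial.transform import Rotation as R
T=np.eye(4);T[:3,:3]=R.from_euler('xyz',o['tcp_rot']).as_matrix();T[:3,3]=o['eef_pos']
print("tool_from_cam",(np.linalg.inv(T)@c['world_from_camera']).round(4))
pi=np.pi
for nm,p in(("crank",[.4545,-.2275,.031]),("mill",[.4695,.221,.118]),("millhi",[.4695,.221,.3])):
    for y in np.arange(-3,3.2,.4):
        q=inverse_kinematics(p,[pi,0,y]); print(nm,round(y,2),None if q is None else np.round(q,2))
E
```

```text
[ 0.15080412 -0.60598928  0.23032136] [-3.13988833e+00 -2.22323573e-04  2.43822680e-01] 0.0847395063084869
{'intrinsics': array([[306.55810358,   0.        , 280.68435576],
       [  0.        , 306.55810358, 207.72783486],
       [  0.        ,   0.        ,   1.        ]]), 'dist_coeffs': array([-0.06357373,  0.        ,  0.        ,  0.        ,  0.        ]), 'world_from_camera': array([[ 0.24173071, -0.9194356 , -0.3101684 ,  0.23013534],
       [-0.97034113, -0.22973522, -0.07523176, -0.58745546],
       [-0.00208585,  0.31915499, -0.94770024,  0.37380246],
       [ 0.        ,  0.        ,  0.        ,  1.        ]])}
tool_from_cam [[ 3.000e-04 -9.476e-01 -3.194e-01  8.150e-02]
 [ 1.000e+00  4.000e-04 -3.000e-04  9.000e-04]
 [ 4.000e-04 -3.194e-01  9.476e-01 -1.435e-01]
 [ 0.000e+00  0.000e+00  0.000e+00  1.000e+00]]
crank -3.0 [-0.62  0.19  1.98  0.    0.98 -2.33]
crank -2.6 None
crank -2.2 None
crank -1.8 None
crank -1.4 [-0.62  0.19  1.98 -0.    0.98  2.35]
crank -1.0 [-0.62  0.19  1.98 -0.    0.98  1.95]
crank -0.6 [-0.62  0.19  1.98 -0.    0.98  1.55]
crank -0.2 [-0.62  0
[... 1132 characters left out ...]
 1.71  0.    1.51 -1.42]
millhi -2.6 [ 0.29 -0.07  1.71  0.    1.51 -1.82]
millhi -2.2 [ 0.29 -0.07  1.71  0.    1.51 -2.22]
millhi -1.8 [ 0.29 -0.07  1.71  0.    1.51 -2.62]
millhi -1.4 None
millhi -1.0 None
millhi -0.6 [ 0.29 -0.07  1.71 -0.    1.51  2.46]
millhi -0.2 [ 0.29 -0.07  1.71 -0.    1.51  2.06]
millhi 0.2 [ 0.29 -0.07  1.71 -0.    1.51  1.66]
millhi 0.6 [ 0.29 -0.07  1.71 -0.    1.51  1.26]
millhi 1.0 [ 0.29 -0.07  1.71 -0.    1.51  0.86]
millhi 1.4 [ 0.29 -0.07  1.71 -0.    1.51  0.46]
millhi 1.8 [ 0.29 -0.07  1.71 -0.    1.51  0.06]
millhi 2.2 [ 0.29 -0.07  1.71  0.    1.51 -0.34]
millhi 2.6 [ 0.29 -0.07  1.71  0.    1.51 -0.74]
millhi 3.0 [ 0.29 -0.07  1.71  0.    1.51 -1.14]
```

```bash
python3 - <<'E'
from h import *
W=cloud(np.load("top0.npz")['d'],get_calibration("top"))
for n,p in(("mill",[.4695,.221,.21]),("crank",[.4545,-.2275,.20])):
    movep(p,[np.pi,0,np.pi/2]); hold(.3)
    o=observe();c=get_calibration("wrist");pic,d=get_image("wrist")
    np.savez(f"w_{n}.npz",p=pic,d=d,**c);cv2.imwrite(f"pics/w_{n}.png",pic[:,:,::-1]);print(o['time_s'],o['eef_pos'].round(4),o['tcp_rot'].round(4))
a=[cv2.resize(cv2.imread(f"pics/w_{n}.png"),(400,300)) for n in("mill","crank")]
cv2.imwrite("pics/w_both.png",np.hstack(a))
E
```

```text
3.5083 [0.4696 0.2208 0.21  ] [-3.1416  0.      1.5704]
5.5083 [ 0.4548 -0.2269  0.2   ] [ 3.1416e+00 -1.0000e-04  1.5719e+00]
```

View pics/w_mill.png

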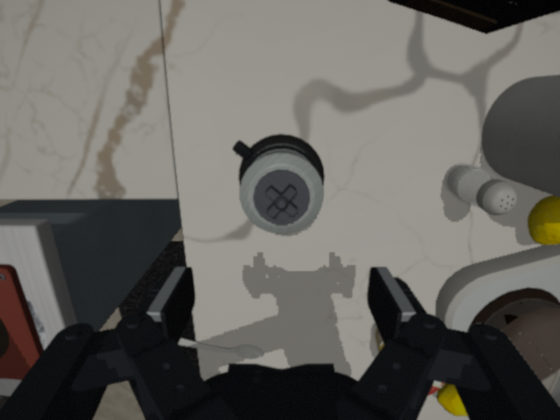

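View pics/w_crank.png

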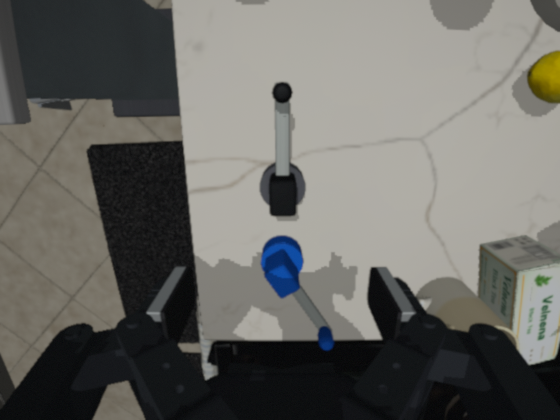

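The wrist view of the mill shows the cross at (281,196) as a near-45° X, with the tab at (242,149). The crank view shows the knob at (283,92), the block at (284,195), and blue clear of it.

```bash
python3 - <<'E'
from h import *
def ld(n):
    z=np.load(f"w_{n}.npz");return z['p'],cloud(z['d'],z),z
p,W,z=ld("mill");Z=W[...,2]
R0=np.hypot(W[...,0]-.4695,W[...,1]-.221)
fl=(R0<.04)&(Z>.0835)&(Z<.092); q=W[fl]; (cx,cy),r=cv2.minEnclosingCircle(q[:,:2].astype(np.float32)); print("flange",fl.sum(),cx,cy,r,np.median(q[:,2]))
bt=(R0<.055)&(Z>.078)&(Z<.0835); q=W[bt];(bx,by),r=cv2.minEnclosingCircle(q[:,:2].astype(np.float32)); print("body",bx,by,r,np.median(q[:,2]))
te=(R0<.025)&(Z>.0955)&(Z<.1025); q=W[te]; print("teeth",te.sum(),q.mean(0),np.median(q[:,2]))
pil=(R0<.02)&(Z>.1025);print("pilot",pil.sum(),W[pil].mean(0))
for C in((cx,cy),(bx,by),q.mean(0)[:2]):
    v=q[:,:2]-C;rr=np.hypot(*v.T);a=np.arctan2(v[:,1],v[:,0]);s=rr>.009
    print("cross yaw mod90",np.angle(np.sum((rr**2*np.exp(4j*a))[s]))/4, s.sum())
tab=(Z<.03)&(Z>.004)&(R0>.053)&(R0<.075)&(p.max(2)<60);t=W[tab].mean(0);print("tab",tab.sum(),t,"mill yaw",np.arctan2(cy-t[1],cx-t[0]))
p,W,z=ld("crank");Z=W[...,2]
def near(x,y,r):return np.hypot(W[...,0]-x,W[...,1]-y)<r
b=near(.4545,-.2275,.03)&(Z>.064)&(Z<.072);q=W[b];rect=cv2.minAreaRect(q[:,:2].astype(np.float32));print("block",b.sum(),rect,np.median(q[:,2]))
k=near(.4545,-.132,.02)&(Z>.067);kc=W[k];print("knob",k.sum(),kc.mean(0))
c=np.array(rect[0]);d=kc.mean(0)[:2]-c;print("yaw",np.arctan2(d[1],d[0]),np.hypot(*d))
a=near(.4545,-.18,.03)&(Z>.036)&(Z<.047)&(W[...,1]>-.2)&(W[...,1]<-.155);f=np.polyfit(W[a][:,1],W[a][:,0],1);print("arm",a.sum(),f,"yaw",np.pi/2-np.arctan(f[0]),"x at axis",np.polyval(f,c[1]))
E
```

```text
flange 1900 0.47030720114707947 0.22234545648097992 0.03175695613026619 0.08773821085155942
body 0.4695764482021332 0.222298726439476 0.03926292061805725 0.08106433248730205
teeth 481 [0.46957298 0.22318365 0.09952947] 0.09961292821611079
pilot 6447 [0.46935009 0.23040878 0.28958513]
cross yaw mod90 -0.7171585029820178 326
cross yaw mod90 -0.7187226625270142 326
cross yaw mod90 -0.7189448010103893 325
tab 109 [0.42404586 0.25746801 0.01458821] mill yaw -0.64937605500889
block 958 ((0.4554828107357025, -0.22903260588645935), (0.024998582899570465, 0.034862663596868515), 0.4892250597476959) 0.06843622869080798
knob 1242 [ 0.45443774 -0.14307971  0.27316488]
yaw 1.582954388045774 0.08595924948154093
arm 684 [0.01477354 0.45793662] yaw 1.5560238589167046 x at axis 0.4545529929209485
```

```bash
python3 - <<'E'
from h import *
pi=np.pi
def st(n):
    o=observe();print(n,round(o['time_s'],2),o['eef_pos'].round(4),o['tcp_rot'].round(3),"F",o['ft_force'].round(1),"M",o['torque'].round(2),"op",round(o['opening'],4),"g",round(o['grasp_force'],1))
gripper_to(.06,60)
movep([.4550,-.2288,.10],[pi,0,pi/2])
print(move_l([.4550,-.2288,.031],.08,max_force=15));st("down")
gripper_to(.015,60);st("grip")
move_l([.4550,-.2288,.20],.15);st("lift")
movep([.4697,.2226,.165],[pi,0,.853]);hold(.2);st("over")
c=get_calibration("wrist");pic,d=get_image("wrist");cv2.imwrite("pics/w_over.png",pic[:,:,::-1])
np.savez("w_over.npz",p=pic,d=d,**c)
E
```

```text
False
down 7.43 [ 0.4554 -0.2291  0.0315] [3.141 0.    1.571] F [-0.8 -0.4 -0.8] M [-0.01 -0.03  0.  ] op 0.0601 g 0.0
grip 7.83 [ 0.4555 -0.2291  0.0316] [3.141e+00 1.000e-03 1.571e+00] F [0.2 0.6 4.5] M [ 0.09  0.11 -0.03] op 0.0255 g 59.0
lift 9.11 [ 0.4543 -0.2283  0.1987] [-3.140e+00 -1.000e-03  1.571e+00] F [-0.7 -0.2 -2. ] M [ 0.05 -0.02  0.06] op 0.0254 g 58.9
over 10.97 [0.4701 0.2218 0.1651] [ 3.141 -0.     0.852] F [-0.1  0.9 -1.8] M [0.04 0.02 0.02] op 0.0253 g 58.9
```

View pics/w_over.png

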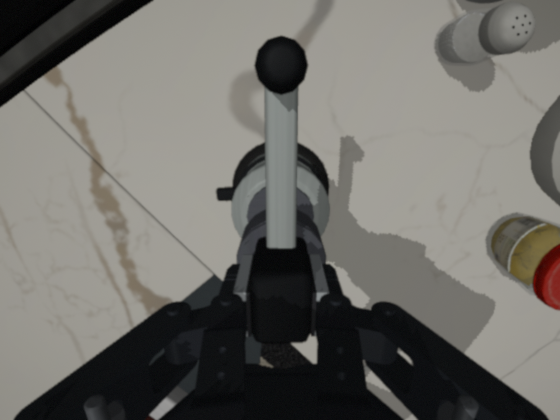

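The crank is held straight, with its arm along column 282 and the knob at (281,65). I'll check the knob offset along the tool, correct for it, and lower with a force limit.

```bash
cat >> h.py <<'E'
def st(n):
    o=observe();print(n,round(o['time_s'],2),o['eef_pos'].round(4),o['tcp_rot'].round(3),"F",o['ft_force'].round(1),"M",o['torque'].round(2),"op",round(o['opening'],4));return o
E
python3 - <<'E'
from h import *
z=np.load("w_over.npz");W=cloud(z['d'],z);o=observe();yaw=.853
e=np.array([np.cos(yaw),np.sin(yaw)]);n=np.array([-e[1],e[0]])
r=W[...,:2]-o['eef_pos'][:2];a=r@e;b=r@n
m=(W[...,2]>.195)&(W[...,2]<.212)&(a>.07)&(a<.12)&(abs(b)<.025)
A,B=a[m],b[m];print("knob",m.sum(),(A.min()+A.max())/2,(B.min()+B.max())/2,np.median(W[...,2][m]))
off=(A.min()+A.max())/2-.095
if abs(off)>.006: off=0
t=np.array([.4697,.2226])-e*off; print("target",t,"off",off)
move_l([*t,.150],.06);st("pre")
hit=move_l([*t,.1175],.03,max_force=8);st("down");print(hit)
E
```

```text
knob 2364 0.09378183711462387 -0.0006677658650982793 0.2053282290231026
target [0.47050122 0.22351759] off -0.0012181628853761284
pre 11.42 [0.4699 0.2234 0.1491] [-3.141e+00  2.000e-03  8.530e-01] F [-0.  -0.1 -2.4] M [-0.02  0.06  0.06] op 0.0255
down 12.4 [0.4702 0.2234 0.1186] [-3.141e+00  1.000e-03  8.530e-01] F [-0.  -0.2  5.3] M [-0.04  0.24 -0.02] op 0.0252
True
```

The crank is home: its underside is at about 0.087 after allowing for the grip height. Now I'll turn it clockwise.

```bash
python3 - <<'E'
from h import *
hold(.3);o=st("home");P=[*o['eef_pos'][:2],.1183]
for y in np.linspace(.853,-.65,7)[1:]:
    movep(P,[np.pi,0,y]); o=st("turn")
    if np.abs(o['ft_force']).max()>30: print("stop");break
hold(.2);st("end")
E
```

```text
home 12.7 [0.4702 0.2234 0.1186] [-3.141e+00  1.000e-03  8.530e-01] F [-1.2 -1.1  5.6] M [ 0.02  0.16 -0.01] op 0.0254
turn 13.05 [0.4702 0.2231 0.1186] [3.141 0.    0.606] F [-3.  -3.4  4.7] M [-0.53  0.5   0.01] op 0.0254
turn 13.4 [0.4703 0.2232 0.1186] [3.141 0.    0.358] F [-3.1 -4.6  5. ] M [-0.77  0.53 -0.  ] op 0.0253
turn 13.75 [0.4704 0.2231 0.1186] [ 3.141 -0.     0.107] F [-2.3 -3.9  5.3] M [-0.64  0.45 -0.07] op 0.0251
turn 14.1 [0.4705 0.2231 0.1186] [ 3.141e+00 -1.000e-03 -1.440e-01] F [-1.9 -4.9  6.2] M [-0.81  0.41 -0.07] op 0.0251
turn 14.45 [0.4706 0.2231 0.1186] [ 3.141e+00 -1.000e-03 -3.950e-01] F [-2.4 -4.4  4.8] M [-0.9   0.38 -0.07] op 0.0254
turn 14.8 [0.4706 0.223  0.1186] [-3.142e+00 -1.000e-03 -6.460e-01] F [-2.  -5.1  5.6] M [-0.86  0.24 -0.03] op 0.0252
end 15.0 [0.4706 0.223  0.1186] [ 3.142e+00 -1.000e-03 -6.450e-01] F [-1.7 -4.2  5.2] M [-0.84  0.27 -0.04] op 0.0253
```

```bash
python3 - <<'E'
from h import *
gripper_to(.07);st("open")
o=observe();move_l([*o['eef_pos'][:2],.30],.15);hold(.2);o=st("up")
c=get_calibration("wrist");pic,d=get_image("wrist");W=cloud(d,c);cv2.imwrite("pics/w_end.png",pic[:,:,::-1])
Z=W[...,2];C=np.array([.4700,.2228]);r=W[...,:2]-C;R0=np.hypot(r[...,0],r[...,1])
def rep(n,m):
    q=W[m];rect=cv2.minAreaRect(q[:,:2].astype(np.float32));print(n,m.sum(),"z",np.median(q[:,2]).round(4),"c",np.round(rect[0],4),np.round(rect[1],4),rect[2]);return np.array(rect[0])
b=rep("block",(R0<.03)&(Z>.145)&(Z<.165)); k=rep("knob",(R0>.08)&(R0<.115)&(Z>.150)&(Z<.168))
v=k-b;print("yaw",np.arctan2(v[1],v[0]),np.hypot(*v))
rep("arm",(R0>.04)&(R0<.08)&(Z>.12)&(Z<.14))
E
```

```text
open 15.5 [0.4702 0.2236 0.1182] [-3.141  0.    -0.649] F [-0.4 -0.7 -0.6] M [-0.01  0.03  0.01] op 0.0701
up 17.06 [0.4699 0.2234 0.2991] [ 3.14e+00  1.00e-03 -6.50e-01] F [-0.5 -0.9 -1. ] M [0.04 0.   0.03] op 0.0703
block 941 z 0.1554 c [0.471  0.2216] [0.0254 0.0353] 53.23197555541992
knob 317 z 0.1586 c [0.5462 0.1652] [0.0168 0.0165] 8.858824729919434
yaw -0.6439858003979366 0.09398931474834087
arm 601 z 0.1308 c [0.5173 0.1866] [0.0141 0.0391] 53.130210876464844
```

View pics/w_end.png

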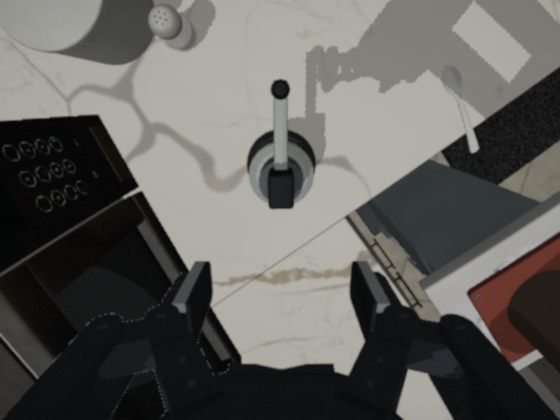

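The crank sits home: block top at z 0.155 and knob at 0.159, both as expected. Its arm is at yaw −0.64, the spindle is about 1.4 rad clockwise, and the gripper is clear.

```bash
python3 -c "
from plant import *
print(job_done())"
```

```text
the job is handed in; nothing more can be done
None
```

The crank is meshed and fully home on the spindle and was turned about 1.5 rad (86°) clockwise; the spindle angle, which I inferred from the crank's yaw and could not read directly, is about 1.4 rad. The gripper is clear, and the job was handed in at about 17 s.

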